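Free the clamped lid of a filling pot

ROBOT

A 7-joint arm with a two-finger parallel gripper is mounted at the origin on the work surface. World frame = base frame: x ahead of the robot, y to its left, z up, the work surface at z = 0. Lengths are in m, angles in rad, forces in N, time in s.
With the tool pointing down it reaches from about 0.425 to 0.925 m from the base axis. Payload 6.8 kg.
Tool frame: the origin (TCP) lies midway between the tips of the shut fingers; the grasp point (between the pads) lies 19 mm behind it; y points along the fingers, z is the direction in which the jaws open and shut, and the axes are right-handed (so a half turn about y gives the same grasp; the last joint's range is limited). The gripper opens to 85 mm and grips with 20 to 120 N. Pads are 22 mm wide; open, the fingers measure 114 mm over their backs; the gripper's body (76 mm by 85 mm) begins 54 mm behind the grasp point. The pads swing forward as they close: fully open they stand 13 mm farther back than shut.
Start: joints at [-1.269, 0.477, 0.022, 1.555, -0.011, 1.109, -0.083], TCP at [0.269, 0.619, 0.231] pointing down, gripper open.
Joint ranges: [-2.96, 2.96], [-0.34, 2.1], [-1.41, 1.46], [0.24, 2.44], [-1.37, 4.51], [0.17, 1.92], [-2.96, 2.96]. Speed limits (rad/s): [2.39, 2.39, 3.14, 3.14, 3.14, 3.14, 3.14].

INTERFACE

Orientations are given as a rotation vector (axis times angle).
In Python, from bench import r gives the robot as it stands.
- The arm moves only by the tool send_rows, never from a script. Its argument "rows" is text: rows parted by semicolons, each of 6 numbers parted by spaces: the shift along the world's x, y, z in m, then the turn, a rotation vector about the world's x, y, z in rad. A call has 1 to 20 rows; each row shifts and turns the commanded pose from where the row before left it; what a row does not reach is not made up. A row lasts 1/10 s, in which the tool goes at most 50 mm and 8.59 degrees, less where a joint would pass 70% of its speed; a pose out of reach is approached as far as the arm can. A call is refused whole if a number of a shift passes 0.05 or a number of a turn 0.15, either way. A call with a gripper value outside its range is refused whole. "grip" is the finger opening in m, from 0 to 0.0854, set as the call begins (left out, the last holds). The fingers move at their own pace and stop on an object; "grip_force" is the grip in N (left out, the last holds). Time passes only in rows, so rows that do not move let the fingers close. It gives the time, the measured TCP pose, the force and the opening at its end, in the units of the state.
- r.get_obs(): the state, without advancing time (a new reading comes with each control period).
- r.grab_frame(name): name is "side" or "top" or "wrist"; returns a dict with "pixels" (420x560x3 uint8, red, green, blue), "intrinsics" (3x3 intrinsics, pixels), "k1" (the pictures are not rectified: a ray, as slopes to the right and down, at radius r is drawn at 1 + k1 r^2 times it, then the intrinsics apply), "position" and "orientation" of the camera in the world. Camera axes: x right, y up, looking along -z (the intrinsics and any distortion apply to the point x, -y, -z); pixel columns grow to the right and rows downward; lengths in m; the calibration is good to about 2 mm. A picture is of the moment at which its call begins. There is no depth.
- r.hand_in(): hands the job in, once; it reports no verdict.
The state is a dict: "clock": time; "joints": joint angles; "qvel": joint speeds; "tau": joint torques, N m; "tcp_pos": TCP position; "orientation": TCP orientation; "contact_force": force on the tool from outside, world axes, zero at the start; "moment": the same for the moment, N m; "grip_width": finger opening in m.
Only numpy, scipy, OpenCV 4.12 (cv2) and the standard library are available. Lean on these libraries where they do the work, as an engineer would, in place of code of your own. Each camera call takes 0.05 s, during which the arm holds its last target.

TASK

The steel filling pot's lid is held by one hinged eyebolt with a wing nut: back the nut off anticlockwise, seen from above, until its washer clears the lug's raised toes. Then swing the bolt out of the slot and press it down lightly until it bears on the sprung rubber rest in front of the pot, never forcing it against the lug or the rest. Do not lean on the lid, leave the bystanders where they are, and let go.

Things in the scene. Friction and masses are not known exactly. Their poses are not given: they have to be found in the camera images.
- pot: Fixed round stainless pot, 160 mm across (168 at its rim) and 100 mm high. Origin: centre of its underside. Its own +x points outwards to the lug and the bolt; a steel fork there carries the bolt's pivot. Two bar handles on the sides (own +y and -y).
- lid: Fixed flat steel lid, 174 mm across, top at 109.5 mm in its own frame; black knob near the middle, 36 mm across, up to 133 mm. Axes as the pot's; its origin lies on the pot's axis, 0 to 2 mm above the pot's origin (gasket). It does not open here.
- lug (a point): Forked lug on the lid along +x: two tines 8 mm thick, 11 mm wide, 11 mm slot between, open at the outer end. Point: mid-slot at the tines' top, where the upright bolt passes; axes as the lid. At the outer end each tine has a toe 4 mm high, 12.5 to 18.5 mm outwards of this point. The tilting washer passes over the toes only if 3.5 mm or more above them (7.5 mm above this point) when upright.
- pivot (a point): Centre of the bolt's pivot pin, 112 mm outwards of the pot's axis and 62 mm above its underside, same axes as the pot. The bolt swings about the pot's y axis through this point.
- sauce: Bystander: pale squeeze bottle with a green cap, 68 mm across, 190 mm tall. Leave it alone. Origin: centre of its underside.
- scraper: Bystander: spatula lying flat on the bench. Leave it alone. Origin: middle of its underside.
- bowl: Bystander: steel bowl, 120 mm across, 50 mm high. Leave it alone. Origin: centre of its underside.
- bolt (a joint): Swing of the eyebolt in rad: 0 upright in the slot, 1.57 level, pointing outwards (pot's +x). With the nut low it has only 0.03 rad of play each way. It meets the rest's pad at 1.2 to 1.65, 40 mm from the pivot. Bolt 8 mm thick, tip 80 mm from the pivot. Stiff pivot: it stays where it is left; about 2 N at the nut moves it.
- nut: Steel wing nut on the bolt with a swivel washer (22 mm across, 5 mm thick) under it. Origin: on the bolt's axis at the washer's underside, 50 to 52 mm from the pivot at the start; own z is the bolt's axis to its tip, own x runs along the wings. Anticlockwise seen from the tip raises it 14 mm per turn (2.2 mm per rad). Needs about 0.1 N m; stays where left.
- wings (a point): On the nut's axis 22 mm above its origin: the grip height. Two flat upright ears 11 mm thick (nut's y), 10 to 34 mm above the origin, 6 to 28 mm from the axis on either side; hub 16 mm across, up to 15 mm. The nut starts 0 to 0.7 rad above its lowest place and has an end stop at 5.0 rad: 4.3 rad or more of loosening is there; 1.7 to 3.5 rad is needed.
- rest: Steel post standing in front of the pot, 17 mm across, with a sprung rubber pad (15 mm across) on an adjustable stem. Origin: under the post's axis, on the pot's +x axis 152 mm from the pot's axis. The pad's top stands 56 to 72 mm above the origin; this setting differs each time and is not measured: feel for it. The pad gives 1 mm per 3 N.
Mind the look-alikes: they are no part of the job. Several things look just like the rest: the one meant starts farthest to the robot's right.

How it is judged:
On the way, in this order (a step that is already met when the one before it is completed fails the run):
1. the nut is backed off so far that its washer stands above the toes of the lug, the bolt still upright (z of nut in the frame of lug above 0.005 m and value of joint bolt below 0.15 rad), for 0.1 s.
2. the bolt is swung out of the slot, past 30 degrees (value of joint bolt above 0.55 rad), for 0.1 s.
At the end, for the whole second after the job is handed in: the bolt is out of the slot, swung more than 1.1 rad (63 degrees) from upright, at rest, and bears on the rest's pad with more than 0.3 N after it is let go (value of joint bolt above 1.1 rad and velocity of joint bolt between -0.05 and 0.05 rad/s and contact force between bolt and rest above 0.3 N); the robot touches nothing.
It fails at once if the bolt is forced against the lug (nut or washer pressing on it with more than 15 N) (contact force between bolt and lid above 15 N).
It fails at once if the bolt is forced down on the rest with more than 15 N (contact force between bolt and rest above 15 N).
It fails at once if the robot presses on the lid or lug with more than 20 N (contact force between any of the arm, the fingers and lid above 20 N).
It fails at once if a bystander (bottle, scraper or bowl) is moved more than 20 mm (distance of any of sauce, scraper, bowl from where it was at the start of the episode above 0.02 m).
It also fails if it takes over 72 s, if anything falls off the work surface, if the arm or the gripper's body presses on something with over 40 N, if the wrist force passes 120 N, or if a joint passes its speed limit or range.

## Working session

There is one attempt and no reset: what is moved stays moved. The work goes in short steps, Python scripts to look and compute and a tool call to move; the robot and the scene stay as the last step left them, time stands still between calls to the robot, and variables do not carry over. Pictures are saved under pics/ and viewed, and the job is handed in when it is done.

Besides the shell and the picture viewer there is one more tool, called after "Request:" as name(argument=value, ...), one argument or row to a line, values as JSON. send_rows: Moves the arm, as the interface text tells. Its arguments: {"type":"object","properties":{"rows":{"type":"string"},"grip":{"type":"number"},"grip_force":{"type":"number"}},"required":["rows"]}

```bash
ls; mkdir -p pics
python3 - <<'E'
from bench import r
import cv2
o=r.get_obs()
for k,v in o.items(): print(k,v)
for n in ["side","top","wrist"]:
    f=r.grab_frame(n); cv2.imwrite(f"pics/{n}0.png",f["pixels"][:,:,::-1]); print(n,f["intrinsics"],f["k1"],f["position"],f["orientation"])
E
```

```text
pics
clock 0.0
joints [-1.26908278  0.47779651  0.02236867  1.55643459 -0.01150075  1.10926826
 -0.08308987]
qvel [ 2.91323107e-05 -4.14366915e-05 -6.81815328e-04  3.10173227e-04
  4.24862279e-04  4.44571114e-04  2.48755422e-04]
tau [ 1.86537891e-04 -5.96459198e+01  1.60798822e+00 -2.81186932e+01
  1.24080377e-02  9.29700269e-03  8.88861081e-06]
tcp_pos [0.26874622 0.61856923 0.23033579]
orientation [-1.5485579   0.32170568 -0.32135902]
contact_force [-0.64611486 -0.3835106  -0.06469656]
moment [0.0106464  0.02512824 0.02386353]
grip_width 0.08553414816649263
side [[447.95244675   0.         274.73229779]
 [  0.         447.95244675 211.5021307 ]
 [  0.           0.           1.        ]] 0.02070345270896013 [0.21426158 0.71268833 1.07633201] [ 0.24008212 -0.89824865 -2.51813869]
top [[496.11977234   0.         276.14411508]
 [  0.         496.11977234 209.40977232]
 [  0.           0.           1.        ]] -0.1429757494913554 [0.47702331 0.00721286 1.45698781] [ 0.07513445 -0.06690627 -1.56946789]
wrist [[320.06504758   0.         273.74069311]
 [  0.         320.06504758 201.71363576]
 [  0.           0.           1.        ]] -0.0597475343551125 [0.20893898 0.64509933 0.37337407] [-0.23530508 -0.15060142  1.15227107]
```

View pics/side0.png

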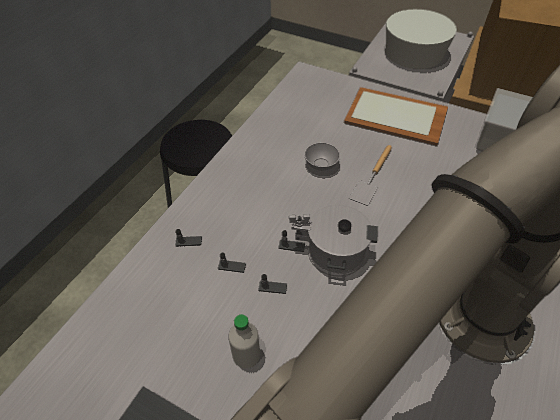

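View pics/top0.png

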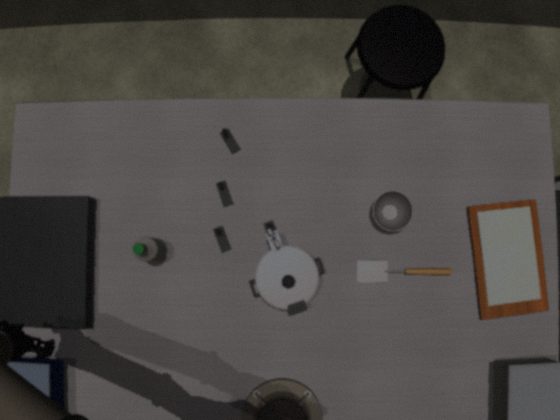

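View pics/wrist0.png

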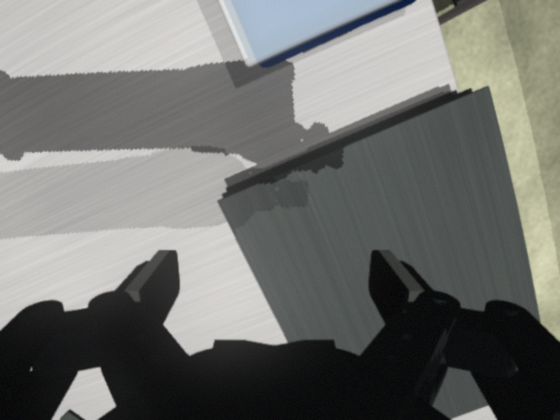

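The robot's right is image-right in the top view. The rightmost look-alike post, at about (270,228), stands beside the bolt and pot (287,278). I'll zoom in next.

```bash
cat > h.py <<'E'
import numpy as np, cv2
from scipy.spatial.transform import Rotation as R
from bench import r
def ray(f,uv):
    K=f["intrinsics"];k=f["k1"]
    d=np.array([(uv[0]-K[0,2])/K[0,0],(uv[1]-K[1,2])/K[1,1]])
    s=d.copy()
    for _ in range(30): s=d/(1+k*(s@s))
    v=np.array([s[0],-s[1],-1.0])
    return np.array(f["position"]),R.from_rotvec(f["orientation"]).apply(v)
def onz(f,uv,z):
    p,v=ray(f,uv); return p+v*(z-p[2])/v[2]
def proj(f,P):
    q=R.from_rotvec(f["orientation"]).inv().apply(np.array(P)-f["position"])
    s=np.array([q[0],-q[1]])/(-q[2]); s=s*(1+f["k1"]*(s@s))
    K=f["intrinsics"]; return np.array([K[0,0]*s[0]+K[0,2],K[1,1]*s[1]+K[1,2]])
def tri(f1,u1,f2,u2):
    p,a=ray(f1,u1);q,b=ray(f2,u2)
    t=np.linalg.lstsq(np.c_[a,-b],q-p,rcond=None)[0]
    A=p+a*t[0];B=q+b*t[1]; return (A+B)/2,np.linalg.norm(A-B)
def crop(f,x0,y0,x1,y1,s,fn):
    cv2.imwrite(fn,cv2.resize(f["pixels"][y0:y1,x0:x1,::-1],None,fx=s,fy=s,interpolation=cv2.INTER_CUBIC))
E
python3 - <<'E'
from h import *
f=r.grab_frame("top"); crop(f,235,210,335,320,5,"pics/topc.png")
g=r.grab_frame("side"); crop(g,265,190,395,295,6,"pics/sidec.png")
E
```

```text
(no output)
```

View pics/topc.png

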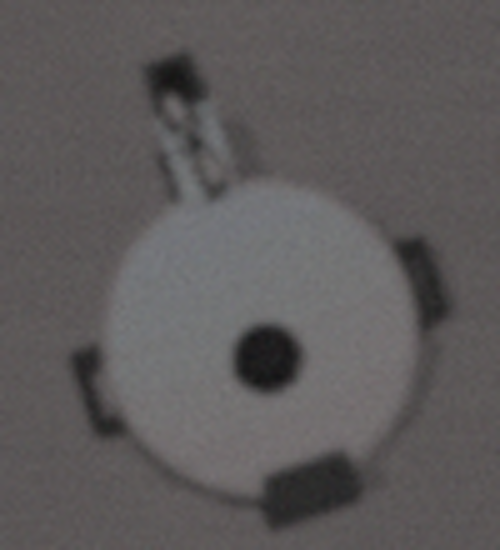

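View pics/sidec.png

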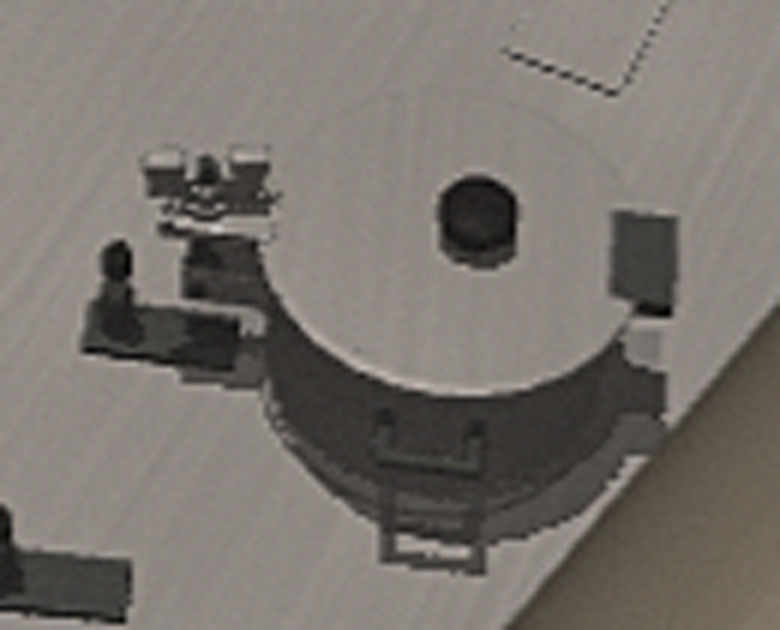

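Run:
```python
from h import *
from scipy.optimize import least_squares
f=r.grab_frame("top"); g=r.grab_frame("side")
img=f["pixels"].astype(float); 
acc=cv2.GaussianBlur(f["pixels"],(0,0),1)
lab=cv2.cvtColor(acc,cv2.COLOR_RGB2LAB)
for p in [(287,260),(287,240),(340,300),(275,280),(300,265)]: print(p,lab[p[1],p[0]],f["pixels"][p[1],p[0]])
# radial edge on b/L channel from centre estimate
c=np.array([287.4,277.4]); pts=[]
L=cv2.GaussianBlur(cv2.cvtColor(f["pixels"],cv2.COLOR_RGB2GRAY).astype(np.float32),(0,0),1.0)
L2=cv2.GaussianBlur(f["pixels"].astype(np.float32),(0,0),1.0); B=L2[:,:,2]-L2[:,:,0]
for a in np.arange(0,360,6):
    d=np.array([np.cos(np.radians(a)),np.sin(np.radians(a))]); rr=np.arange(26,38,.25)
    P=c+rr[:,None]*d
    S=cv2.remap(L,P[:,0].astype(np.float32)[None],P[:,1].astype(np.float32)[None],cv2.INTER_LINEAR)[0]
    i=np.argmin(np.gradient(S)); pts.append(onz(f,P[i],0.1105)[:2])
pts=np.array(pts)
s=least_squares(lambda p:np.hypot(*(pts-p[:2]).T)-p[2],[*pts.mean(0),.087],loss='soft_l1',f_scale=.001)
print("lid",s.x, np.median(abs(s.fun)))
w=lambda p,s,x0,y0:((p[0]+.5)/s-.5+x0,(p[1]+.5)/s-.5+y0)
T=lambda x,y:w((x,y),5,235,210); S=lambda x,y:w((x,y),6,265,190)
print("knob",onz(f,T(268,358),.134)); 
print("knob side",onz(g,S(479,210),.134))
print("tri knob",tri(f,T(268,357),g,S(479,210)))
h1=onz(f,T(93,392),.08);h2=onz(f,T(430,283),.08);print("handles",h1,h2,(h1+h2)/2,np.degrees(np.arctan2(*(h1-h2)[[1,0]])))
# side lid fit: visible rim points
q=np.array([onz(g,S(*p),.1105)[:2] for p in [(265,265),(290,310),(340,355),(400,382),(460,395),(520,390),(580,360),(630,310)]])
s2=least_squares(lambda p:np.hypot(*(q-p).T)-.087,s.x[:2]);print("lid side",s2.x,s2.fun)
for n,p in [("earL",(165,158)),("earR",(250,154)),("tip",(207,160))]: print(n,onz(g,S(*p),.148))
for n,p in [("e1",(173,108)),("e2",(208,160))]: print(n,onz(f,T(*p),.148))
print("rest top",onz(f,T(175,72),.065),onz(g,S(118,248),.065))
```

```text
(287, 260) [126 128 127] [117 120 120]
(287, 240) [ 92 130 128] [92 86 88]
(340, 300) [ 93 130 128] [85 81 83]
(275, 280) [124 128 127] [114 115 115]
(300, 265) [123 129 128] [114 112 115]
lid [ 0.4168057  -0.01365287  0.08409825] 0.0008624059675760645
knob [ 0.405913  -0.0178607  0.134    ]
knob side [ 0.40369269 -0.01166545  0.134     ]
tri knob (array([ 0.40569579, -0.01812145,  0.12545633]), np.float64(0.0006115316413007553))
handles [0.38419039 0.07766956 0.08      ] [ 0.4441916  -0.10854352  0.08      ] [ 0.41419099 -0.01543698  0.08      ] 107.8598761593662
lid side [ 0.41457504 -0.01272011] [-0.00021215 -0.00057224 -0.00053116 -0.00043707  0.00128792  0.00138759
 -0.00128099 -0.00084542]
earL [0.53508294 0.03637023 0.148     ]
earR [0.50269902 0.01688952 0.148     ]
tip [0.51808988 0.02878039 0.148     ]
e1 [0.5379676  0.03240691 0.148     ]
e2 [0.51054188 0.01391753 0.148     ]
rest top [0.56207904 0.03291069 0.065     ] [0.55893595 0.03469031 0.065     ]
```

Run:
```python
from h import *
o=r.get_obs(); M=R.from_rotvec(o["orientation"]).as_matrix(); print(M.round(3)); print("jaw yaw",np.degrees(np.arctan2(M[1,2],M[0,2])))
```

```text
[[ 0.917 -0.     0.398]
 [-0.398 -0.     0.917]
 [-0.    -1.    -0.   ]]
jaw yaw 66.51675042616262
```

Request:
send_rows(
  rows="0 0 0.045 0 0 -0.11;0 0 0.045 0 0 -0.11;0.014 -0.033 0 0 0 -0.11;0.014 -0.033 0 0 0 -0.11;0.014 -0.033 0 0 0 -0.11;0.014 -0.033 0 0 0 -0.11;0.014 -0.033 0 0 0 -0.11;0.014 -0.033 0 0 0 -0.11;0.014 -0.033 0 0 0 -0.11;0.014 -0.033 0 0 0 -0.11;0.014 -0.033 0 0 0 -0.11;0.014 -0.033 0 0 0 -0.11;0.014 -0.033 0 0 0 -0.11;0.014 -0.033 0 0 0 -0.11;0.014 -0.033 0 0 0 -0.11;0.014 -0.033 0 0 0 -0.11;0.014 -0.033 0 0 0 -0.11;0.014 -0.033 0 0 0 -0.11;0.014 -0.033 0 0 0 -0.11;0.014 -0.033 0 0 0 -0.083",
  grip=0.0854,
)

```text
clock: 2.35
tcp_pos: [0.5213, 0.0238, 0.3216]
orientation: [-0.542, 1.908, -1.907]
contact_force: [-0.3, 0.2, -1.4]
grip_width: 0.0855
```

Run:
```python
from h import *
o=r.get_obs(); print(o["clock"],o["joints"].round(3) if hasattr(o["joints"],'round') else o["joints"],o["tcp_pos"],o["contact_force"])
M=R.from_rotvec(o["orientation"]).as_matrix(); print("jaw yaw",np.degrees(np.arctan2(M[1,2],M[0,2])))
f=r.grab_frame("wrist"); cv2.imwrite("pics/w1.png",f["pixels"][:,:,::-1]);
```

```text
2.35 [-0.762  0.153  0.683  1.838 -0.104  1.186 -1.062] [0.52128872 0.02378287 0.32158638] [-0.29965419  0.24406467 -1.4066491 ]
jaw yaw -58.21011439486445
```

View pics/w1.png

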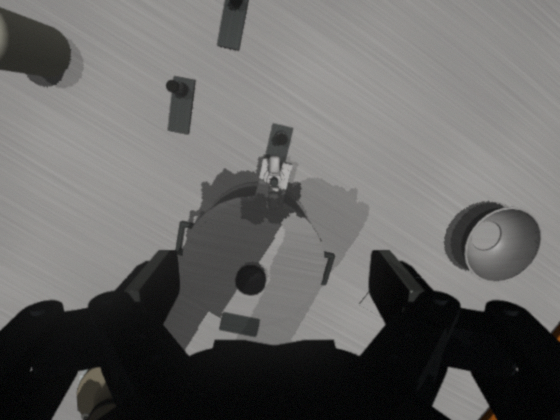

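Run:
```python
from h import *
f=r.grab_frame("wrist"); crop(f,230,115,330,215,6,"pics/w1c.png"); 
np.save("/tmp/w1.npy",f,allow_pickle=True)
```

```text
(no output)
```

View pics/w1c.png

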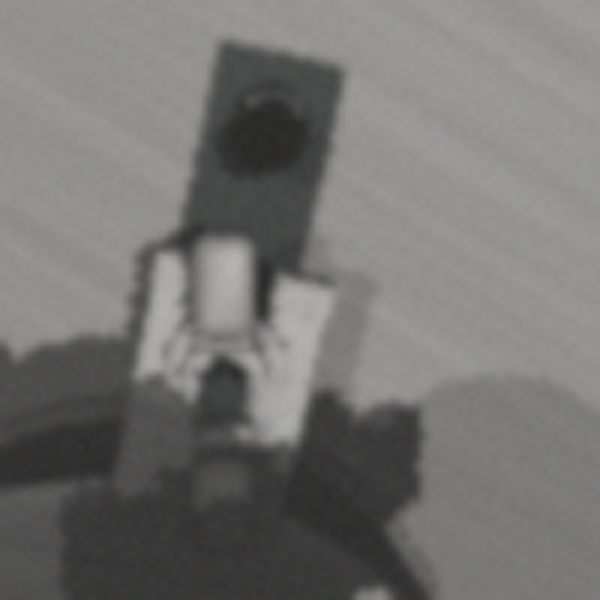

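The zoomed wrist picture shows the upper ear at crop (226,285), the lower one at (222,485) and the bolt tip near (222,380). I'll cast these.

Run:
```python
from h import *
f=np.load("/tmp/w1.npy",allow_pickle=True).item(); t=r.grab_frame("top"); 
w=lambda x,y:((x+.5)/6-.5+230,(y+.5)/6-.5+115)
P={}
for n,p,z in [("outer end",(226,238),.147),("inner of outer",(225,330),.147),("outer of inner",(222,458),.147),("inner end",(221,514),.147),("tip",(222,378),.142),("restpad",(262,130),.064)]:
    P[n]=onz(f,w(*p),z); print(n,P[n].round(4))
d=P["outer end"]-P["inner end"]; print(np.linalg.norm(d),np.degrees(np.arctan2(d[1],d[0])),(P["outer end"]+P["inner end"])/2)
# lug tine edges at z=.112
for n,p in [("LL top",(160,252)),("LL bot",(118,490)),("RR top",(335,288)),("RR bot",(300,445))]:
    P[n]=onz(f,w(*p),.112);print(n,P[n].round(4))
for a,b in [("LL top","LL bot"),("RR top","RR bot")]:
    d=P[a]-P[b];print(np.degrees(np.arctan2(d[1],d[0])))
c=np.array([.4155,-.013])
for a in (17,17.9): print(c+.112*np.array([np.cos(np.radians(a)),np.sin(np.radians(a))]))
```

```text
outer end [0.5449 0.0369 0.147 ]
inner of outer [0.5317 0.0292 0.147 ]
outer of inner [0.5125 0.0184 0.147 ]
inner end [0.504  0.0135 0.147 ]
tip [0.5235 0.025  0.142 ]
restpad [0.5588 0.038  0.064 ]
0.047169225446030826 29.724461150340456 [0.52446391 0.02518428 0.147     ]
LL top [0.5327 0.0443 0.112 ]
LL bot [0.4897 0.0284 0.112 ]
RR top [0.5436 0.0133 0.112 ]
RR bot [0.5149 0.0034 0.112 ]
20.274084497833403
19.03535601963208
[0.52260613 0.01974563]
[0.52207857 0.02142394]
```

Request:
send_rows(
  rows="0.001 0 -0.04 0 0 -0.01;0.001 0 -0.04 0 0 -0.01;0 0 -0.03 0 0 0;0 0 0 0 0 0;0 0 0 0 0 0",
)

```text
clock: 3.0
tcp_pos: [0.5229, 0.026, 0.2118]
orientation: [-0.531, 1.917, -1.917]
contact_force: [0.9, -0.5, 0.5]
grip_width: 0.0853
```

Run:
```python
from h import *
o=r.get_obs(); print(o["clock"],o["tcp_pos"],o["contact_force"])
M=R.from_rotvec(o["orientation"]).as_matrix(); print("jaw yaw",np.degrees(np.arctan2(M[1,2],M[0,2])))
f=r.grab_frame("wrist"); np.save("/tmp/w2.npy",f,allow_pickle=True); print(proj(f,o["tcp_pos"]),proj(f,[.524,.0245,.142]))
x,y=proj(f,[.524,.0245,.142]).astype(int); x0=x-80;y0=max(0,y-60); print(x0,y0)
crop(f,x0,y0,x0+160,y0+120,5,"pics/w2c.png")
```

```text
3.0 [0.52292457 0.02598421 0.21182287] [ 0.86403797 -0.54444743  0.5122311 ]
jaw yaw -59.04057724802648
[273.20671053 256.61049638] [275.95068537 213.55289802]
195 153
```

View pics/w2c.png

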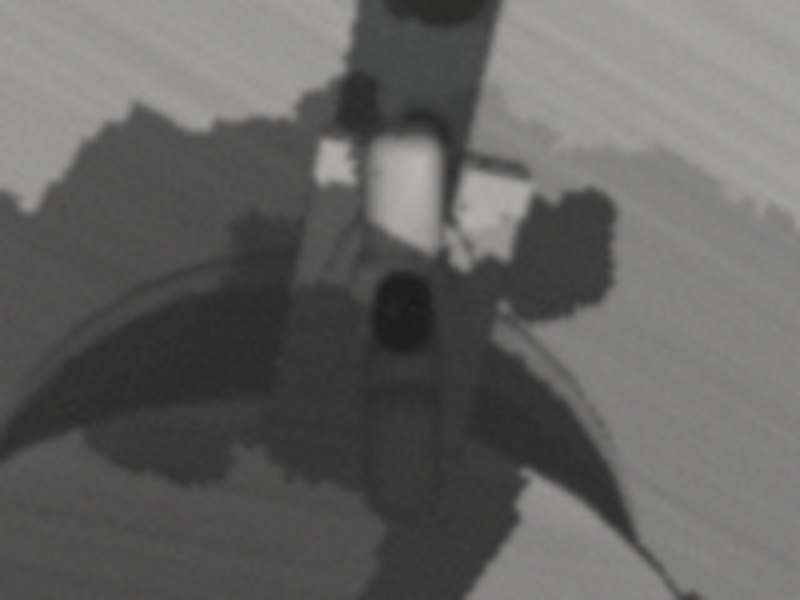

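The closer view shows the outer ear at crop x 370–441, y 135–255, the inner ear at x 365–438, y 385–520, and the black bolt tip at (403,308).

Run:
```python
from h import *
f=np.load("/tmp/w2.npy",allow_pickle=True).item()
w=lambda x,y:((x+.5)/5-.5+195,(y+.5)/5-.5+153)
P={}
for n,p,z in [("outer end",(405,133),.147),("o2",(405,255),.147),("i2",(402,385),.147),("inner end",(402,520),.147),("tip",(403,305),.142)]:
    P[n]=onz(f,w(*p),z); print(n,P[n].round(4))
d=P["outer end"]-P["inner end"]; print(np.linalg.norm(d),np.degrees(np.arctan2(d[1],d[0])),(P["outer end"]+P["inner end"])/2)
```

```text
outer end [0.5456 0.0377 0.147 ]
o2 [0.5312 0.0291 0.147 ]
i2 [0.5151 0.0199 0.147 ]
inner end [0.4976 0.0095 0.147 ]
tip [0.5237 0.0249 0.142 ]
0.05560385437340666 30.49667000065348 [0.52160407 0.02362956 0.147     ]
```

Request:
send_rows(
  rows="-0.001 -0.002 -0.03 0 0 -0.005;0 0 -0.03 0 0 0;0 0 -0.019 0 0 0;0 0 0 0 0 0;0 0 0 0 0 0",
  grip=0.03,
  grip_force=25,
)

```text
clock: 3.55
tcp_pos: [0.5232, 0.0234, 0.134]
orientation: [-0.523, 1.919, -1.919]
contact_force: [1.1, -0.2, 0.4]
grip_width: 0.0297
```

Run:
```python
from h import *
o=r.get_obs(); print(o["clock"],o["tcp_pos"],o["contact_force"],o["moment"],o["grip_width"])
f=r.grab_frame("wrist"); cv2.imwrite("pics/w3.png",f["pixels"][120:,:,::-1])
```

```text
3.55 [0.52322464 0.02342009 0.13401463] [ 1.0886516  -0.17064387  0.41448861] [-0.01191841  0.00443468  0.02546578] 0.02973002894106801
```

View pics/w3.png

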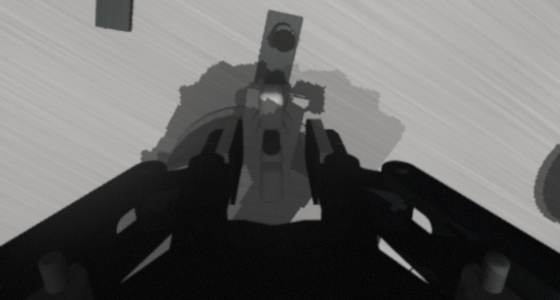

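Request:
send_rows(
  rows="-0.001 0 -0.003 0 0 0;0 0 0 0 0 0;0 0 0 0 0 0;0 0 0 0 0 0;0 0 0 0 0 0",
  grip=0.0,
  grip_force=30,
)

```text
clock: 4.1
tcp_pos: [0.5217, 0.0238, 0.1303]
orientation: [-0.523, 1.92, -1.919]
contact_force: [-1.2, 1.7, 7.1]
grip_width: 0.0095
```

Request:
send_rows(
  rows="0 0 0.001 0 0 0;0 0 0.0003 0 0 0.1;0 0 0.0002 0 0 0.1;0 0 0.0002 0 0 0.1;0 0 0 0 0 0",
)

```text
clock: 4.6
tcp_pos: [0.5212, 0.0239, 0.1313]
orientation: [-0.765, 1.728, -1.726]
contact_force: [0.6, 3.7, 1.4]
grip_width: 0.0098
```

Run:
```python
from h import *
o=r.get_obs(); print(o["clock"],o["joints"],o["tcp_pos"],o["contact_force"],o["moment"],o["grip_width"])
M=R.from_rotvec(o["orientation"]).as_matrix(); print("jaw yaw",np.degrees(np.arctan2(M[1,2],M[0,2])))
f=r.grab_frame("wrist"); crop(f,180,200,380,350,4,"pics/w4.png")
```

```text
4.6 [-0.58389722  0.3876581   0.52071475  2.040634   -0.27275839  0.77845252
 -0.63513476] [0.52124245 0.02386483 0.13134323] [0.62431531 3.66505838 1.3815102 ] [ 0.77208996 -0.15221249  0.02739576] 0.009777626549078912
jaw yaw -42.15617526259674
```

View pics/w4.png

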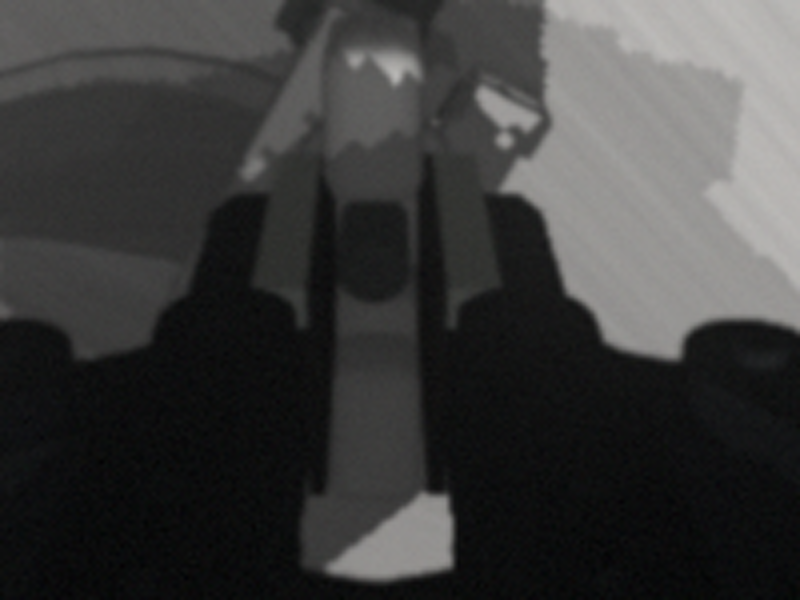

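Request:
send_rows(
  rows="0 0 0.0003 0 0 0.12;0 0 0.0003 0 0 0.12;0 0 0.0002 0 0 0.12;0 0 0.0003 0 0 0.12;0 0 0.0003 0 0 0.12;0 0 0.0002 0 0 0.12;0 0 0.0003 0 0 0.12;0 0 0.0003 0 0 0.12;0 0 0.0002 0 0 0.12;0 0 0.0003 0 0 0.12;0 0 0.0003 0 0 0.12;0 0 0 0 0 0",
)

```text
clock: 5.85
tcp_pos: [0.5202, 0.0239, 0.1341]
orientation: [-1.43, 0.771, -0.768]
contact_force: [-2.4, 3.5, 3.4]
grip_width: 0.0098
```

Run:
```python
from h import *
o=r.get_obs(); print(o["clock"],o["joints"],o["tcp_pos"],o["contact_force"],o["moment"],o["grip_width"])
M=R.from_rotvec(o["orientation"]).as_matrix(); print(M[:,1].round(3),"jaw yaw",np.degrees(np.arctan2(M[1,2],M[0,2])))
f=r.grab_frame("wrist"); crop(f,180,200,380,350,4,"pics/w5.png")
```

```text
5.85 [-0.33522519  0.3507619   0.20736627  2.02359348 -0.10284702  0.77818625
  0.51712335] [0.52018183 0.02392697 0.13407984] [-2.4438943   3.47698471  3.42253664] [1.01199596 0.58598123 0.05814287] 0.009819189679272105
[-0.002  0.001 -1.   ] jaw yaw 33.44983794631035
```

View pics/w5.png

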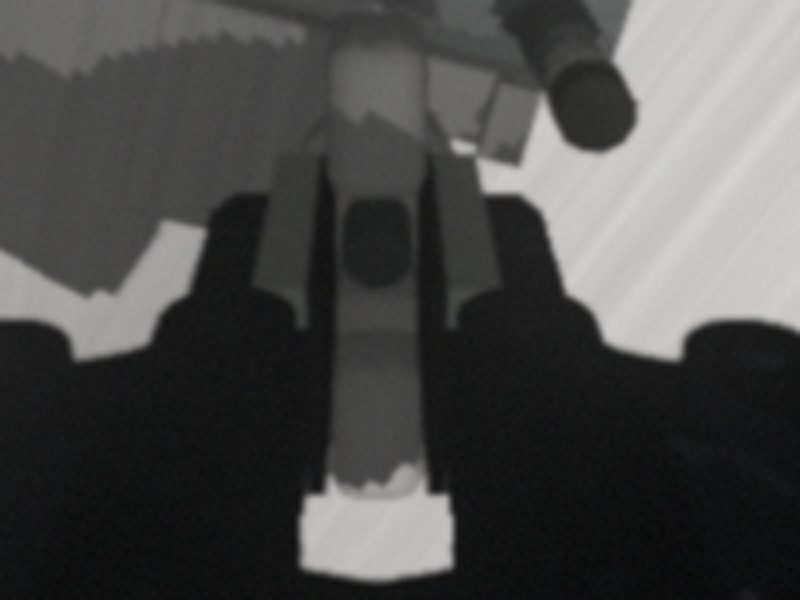

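Request:
send_rows(
  rows="-0.0005 0.0005 0.0003 0 0 0.12;0 0 0.0003 0 0 0.12;0 0 0.0002 0 0 0.12;0 0 0.0003 0 0 0.12;0 0 0.0003 0 0 0.12;0 0 0.0002 0 0 0.12;0 0 0.0003 0 0 0.12;0 0 0.0003 0 0 0.12;0 0 0.0002 0 0 0.12;0 0 0 0 0 0",
)

```text
clock: 6.9
tcp_pos: [0.5199, 0.0233, 0.1365]
orientation: [-1.57, -0.07, 0.072]
contact_force: [-2.4, 1.3, 4.3]
grip_width: 0.0094
```

```bash
cat > st.py <<'E'
from h import *
o=r.get_obs(); print(o["clock"],np.array(o["joints"]).round(3),o["tcp_pos"].round(4),o["contact_force"].round(1),o["moment"].round(2),o["grip_width"])
M=R.from_rotvec(o["orientation"]).as_matrix(); print(M[:,1].round(3),"jaw yaw",np.degrees(np.arctan2(M[1,2],M[0,2])))
E
python3 st.py
```

```text
6.9 [-0.143  0.344 -0.027  2.01   0.013  0.789  1.485] [0.5199 0.0233 0.1365] [-2.4  1.3  4.3] [0.36 0.61 0.01] 0.00939350642741468
[-0.001 -0.    -1.   ] jaw yaw 95.18365428715623
```

Request:
send_rows(
  rows="0 0 0.0006 0 0 0.12;0 0 0.0003 0 0 0.12;0 0 0.0002 0 0 0.12;0 0 0.0003 0 0 0.12;0 0 0.0003 0 0 0.12;0 0 0.0002 0 0 0.12;0 0 0.0003 0 0 0.12;0 0 0.0003 0 0 0.12;0 0 0.0002 0 0 0.12;0 0 0.0002 0 0 0.12;0 0 0 0 0 0",
)

```text
clock: 8.0
tcp_pos: [0.5206, 0.0225, 0.1392]
orientation: [-1.331, -0.998, 0.999]
contact_force: [0.3, -1.4, 2.4]
grip_width: 0.0091
```

```bash
python3 st.py
python3 - <<'E'
from h import *
f=r.grab_frame("wrist"); crop(f,180,200,380,350,4,"pics/w6.png")
g=r.grab_frame("side"); crop(g,265,190,395,295,6,"pics/side6.png")
E
```

```text
8.0 [ 0.066  0.355 -0.278  1.993  0.133  0.81   2.572] [0.5206 0.0225 0.1392] [ 0.3 -1.4  2.4] [-0.34  0.03  0.01] 0.009146734029543387
[ 0.    -0.001 -1.   ] jaw yaw 163.79242110111207
```

View pics/w6.png

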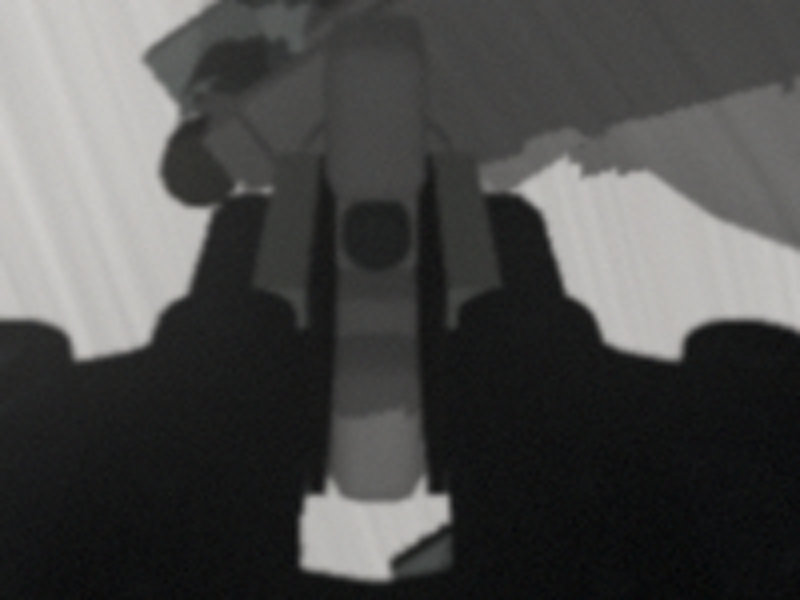

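View pics/side6.png

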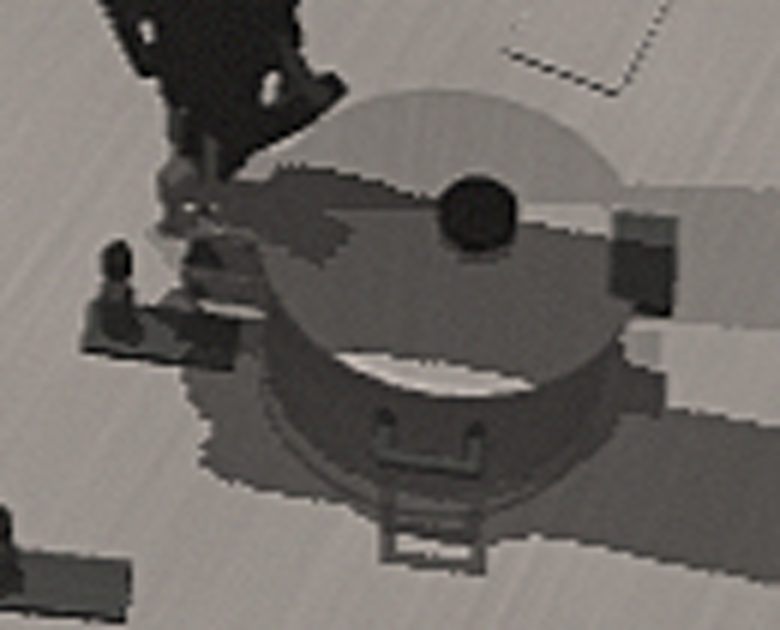

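Request:
send_rows(
  rows="0 0 0.0005 0 0 0.08;0 0 0.0003 0 0 0.08;0 0 0.0002 0 0 0.08;0 0 0 0 0 0",
)

```text
clock: 8.5
tcp_pos: [0.5206, 0.0227, 0.14]
orientation: [-1.23, -1.178, 1.178]
contact_force: [0.8, -2.7, -1.3]
grip_width: 0.0098
```

```bash
python3 st.py
```

```text
8.5 [ 0.107  0.36  -0.328  1.99   0.157  0.816  2.79 ] [0.5206 0.0227 0.14  ] [ 0.8 -2.7 -1.3] [-0.72 -0.39 -0.03] 0.009790087247024076
[ 0.    -0.001 -1.   ] jaw yaw 177.56317248978033
```

Request:
send_rows(
  rows="0 0 0 0 0 0;0 0 0 0 0 0;0 0 0.02 0 0 0;0 0 0.03 0 0 -0.12;0 0 0.03 0 0 -0.12;0 0 0 0 0 -0.12;0 0 0 0 0 -0.12;-0.01 -0.003 0 0 0 -0.12;-0.01 -0.003 0 0 0 -0.12;-0.01 -0.003 0 0 0 -0.12;-0.01 -0.003 0 0 0 -0.12;0 0 0 0 0 -0.12;0 0 0 0 0 -0.12;0 0 0 0 0 0",
  grip=0.05,
)

```text
clock: 9.9
tcp_pos: [0.4802, 0.0122, 0.2203]
orientation: [-1.555, -0.259, 0.259]
contact_force: [-0.2, 0.4, -0.3]
grip_width: 0.0499
```

```bash
python3 st.py
python3 - <<'E'
from h import *
f=r.grab_frame("wrist");  cv2.imwrite("pics/w7.png",f["pixels"][:,:,::-1]); np.save("/tmp/w7.npy",f,allow_pickle=True)
g=r.grab_frame("side"); crop(g,265,190,395,295,6,"pics/side7.png");np.save("/tmp/s7.npy",g,allow_pickle=True)
E
```

```text
9.9 [-2.000e-03  1.770e-01 -1.710e-01  2.010e+00  3.600e-02  9.570e-01
  1.709e+00] [0.4802 0.0122 0.2203] [-0.2  0.4 -0.3] [ 0.01 -0.03  0.01] 0.04990022026050544
[-0.  0. -1.] jaw yaw 108.9205478231132
```

View pics/w7.png

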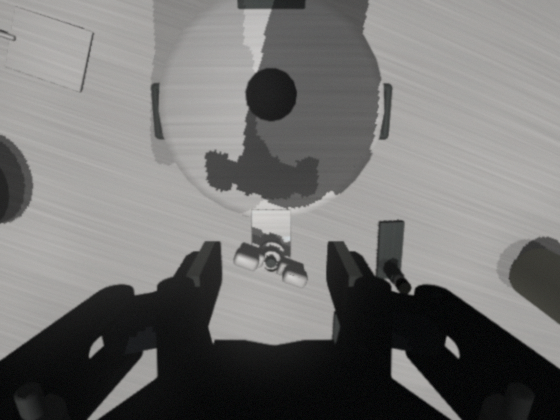

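View pics/side7.png

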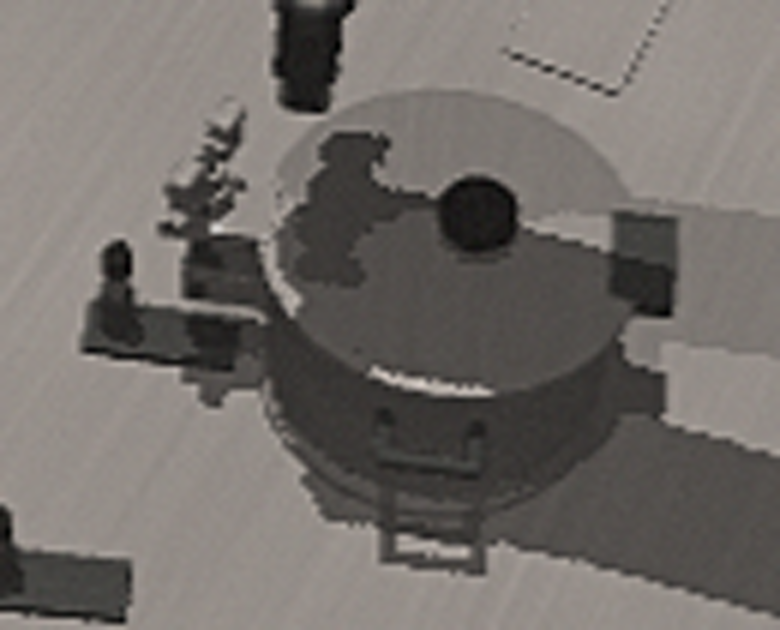

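Request:
send_rows(
  rows="-0.001 0.003 0 0 0 -0.012;0 0 0 0 0 0;0 0 -0.03 0 0 0;0 0 -0.03 0 0 0;0 0 -0.02 0 0 0;0 0 0 0 0 0;0 0 0 0 0 0",
  grip=0,
)

```text
clock: 10.7
tcp_pos: [0.4796, 0.0147, 0.1406]
orientation: [-1.556, -0.251, 0.252]
contact_force: [0.3, -0.2, 0.0]
grip_width: 0.0002
```

```bash
python3 st.py
python3 - <<'E'
from h import *
f=r.grab_frame("wrist");  cv2.imwrite("pics/w8.png",f["pixels"][:,:,::-1])
E
```

```text
10.7 [-0.016  0.284 -0.169  2.089  0.067  0.774  1.665] [0.4796 0.0147 0.1406] [ 0.3 -0.2  0. ] [-0.02 -0.03  0.01] 0.00016923584134902615
[-0.  0. -1.] jaw yaw 108.37061211185872
```

View pics/w8.png

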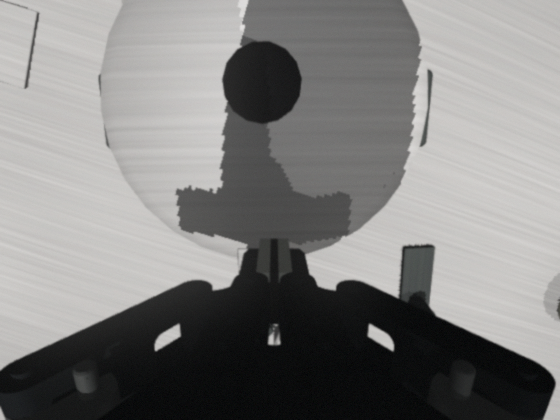

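Request:
send_rows(
  rows="0.0047 0.0016 0 0 0 0;0.0047 0.0016 0 0 0 0;0.0047 0.0016 0 0 0 0;0.0047 0.0016 0 0 0 0;0.0038 0.0012 0 0 0 0;0.0038 0.0012 0 0 0 0;0.0038 0.0012 0 0 0 0",
)

```text
clock: 11.45
tcp_pos: [0.5096, 0.0247, 0.1402]
orientation: [-1.556, -0.251, 0.252]
contact_force: [-1.8, -0.6, 2.0]
grip_width: -0.0
```

```bash
python3 st.py
python3 - <<'E'
from h import *
g=r.grab_frame("side"); crop(g,265,190,395,295,6,"pics/side9.png")
E
```

```text
11.45 [-0.032  0.33  -0.166  2.022  0.075  0.796  1.65 ] [0.5096 0.0247 0.1402] [-1.8 -0.6  2. ] [ 0.02  0.26 -0.02] -3.580864296248789e-05
[-0.001 -0.    -1.   ] jaw yaw 108.34290155912973
```

View pics/side9.png

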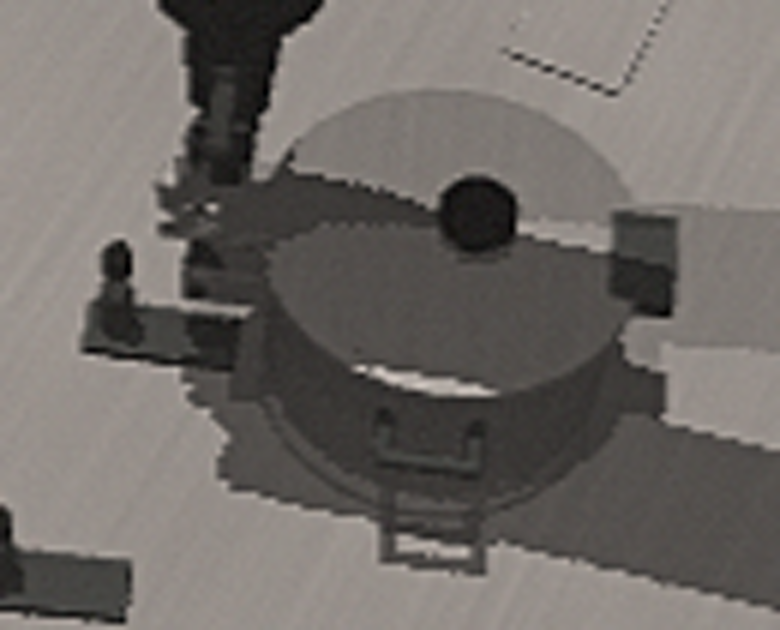

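Request:
send_rows(
  rows="0.0028 0.0009 0 0 0 0;0.0028 0.0009 0 0 0 0;0.0028 0.0009 -0.0005 0 0 0;0.0028 0.0009 -0.0005 0 0 0",
)

```text
clock: 11.9
tcp_pos: [0.5211, 0.0284, 0.1394]
orientation: [-1.556, -0.252, 0.251]
contact_force: [-1.4, 1.3, 0.5]
grip_width: -0.0002
```

Request:
send_rows(
  rows="0.0038 0.0012 -0.0006 0 0 0;0.0038 0.0012 -0.0006 0 0 0;0.0038 0.0012 -0.0008 0 0 0;0.0038 0.0012 -0.0008 0 0 0;0.0038 0.0012 -0.001 0 0 0",
)

```text
clock: 12.4
tcp_pos: [0.5399, 0.0344, 0.1352]
orientation: [-1.556, -0.251, 0.252]
contact_force: [-1.4, 1.1, -0.2]
grip_width: -0.0003
```

```bash
python3 st.py
python3 - <<'E'
from h import *
g=r.grab_frame("side"); crop(g,265,190,395,295,6,"pics/side10.png")
E
```

```text
12.4 [-0.048  0.381 -0.161  1.957  0.082  0.81   1.636] [0.5399 0.0344 0.1352] [-1.4  1.1 -0.2] [ 0.19  0.34 -0.02] -0.0002647176391952432
[-0.001 -0.    -1.   ] jaw yaw 108.3524058477669
```

View pics/side10.png

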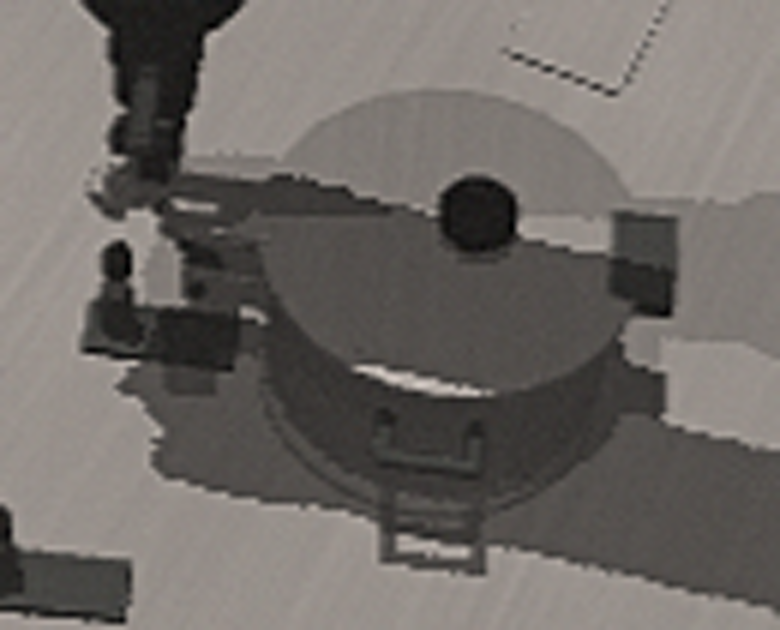

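Request:
send_rows(
  rows="0.0042 0.0014 -0.0018 0 0 0;0.0042 0.0014 -0.0022 0 0 0;0.0038 0.0012 -0.0026 0 0 0;0.0038 0.0012 -0.003 0 0 0;0.0036 0.0012 -0.0032 0 0 0;0.0034 0.0011 -0.0034 0 0 0",
)

```text
clock: 13.05
tcp_pos: [0.5634, 0.0418, 0.1191]
orientation: [-1.556, -0.252, 0.251]
contact_force: [-0.5, 0.0, 1.5]
grip_width: 0.0005
```

```bash
python3 st.py
python3 - <<'E'
from h import *
g=r.grab_frame("side"); crop(g,245,190,375,295,6,"pics/side11.png")
E
```

```text
13.05 [-0.061  0.437 -0.156  1.914  0.092  0.798  1.624] [0.5634 0.0418 0.1191] [-0.5  0.   1.5] [-0.01  0.02  0.01] 0.0004812311456656027
[ 0.001  0.    -1.   ] jaw yaw 108.33823388360967
```

View pics/side11.png

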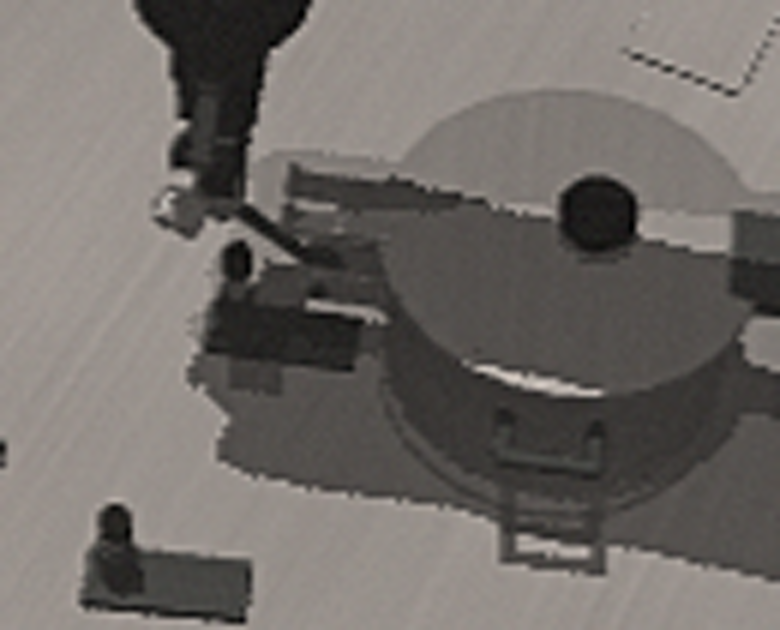

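Request:
send_rows(
  rows="0.0028 0.0009 -0.0028 0 0 0;0.0026 0.0008 -0.0028 0 0 0;0.0022 0.0007 -0.0028 0 0 0;0.0018 0.0006 -0.0028 0 0 0",
)

```text
clock: 13.5
tcp_pos: [0.5728, 0.0449, 0.108]
orientation: [-1.556, -0.252, 0.251]
contact_force: [0.8, 0.6, 2.7]
grip_width: 0.0001
```

Request:
send_rows(
  rows="0.0014 0.0005 -0.002 0 0 0;0.0014 0.0005 -0.002 0 0 0;0 0 0 0 0 0",
)

```text
clock: 13.8
tcp_pos: [0.5752, 0.0458, 0.1039]
orientation: [-1.556, -0.251, 0.251]
contact_force: [0.6, 0.8, 0.4]
grip_width: -0.0001
```

```bash
python3 st.py
python3 - <<'E'
from h import *
g=r.grab_frame("side"); crop(g,245,190,375,295,6,"pics/side12.png")
E
```

```text
13.8 [-0.069  0.474 -0.152  1.895  0.098  0.78   1.616] [0.5752 0.0458 0.1039] [0.6 0.8 0.4] [ 0.02 -0.17 -0.03] -8.048459107513907e-05
[-0. -0. -1.] jaw yaw 108.34925223864217
```

View pics/side12.png

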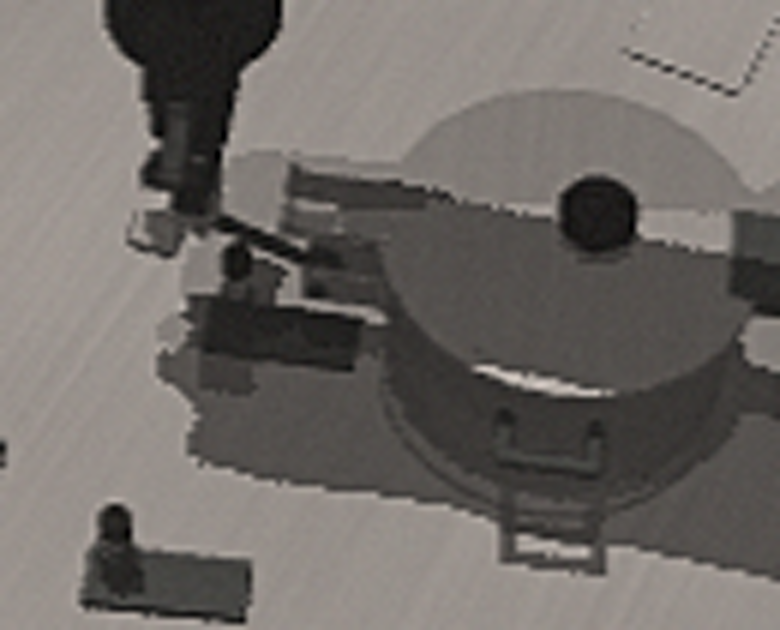

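Request:
send_rows(
  rows="0.001 0.0003 -0.002 0 0 0;0.001 0.0003 -0.002 0 0 0;0 0 0 0 0 0",
)

```text
clock: 14.15
tcp_pos: [0.577, 0.0463, 0.0998]
orientation: [-1.556, -0.251, 0.252]
contact_force: [0.4, 0.2, 0.7]
grip_width: 0.0
```

Request:
send_rows(
  rows="0.001 0.0003 -0.002 0 0 0;0.001 0.0003 -0.002 0 0 0;0 0 0 0 0 0",
)

```text
clock: 14.45
tcp_pos: [0.5789, 0.0469, 0.0957]
orientation: [-1.556, -0.251, 0.252]
contact_force: [-0.4, 0.1, -0.2]
grip_width: 0.0001
```

Request:
send_rows(
  rows="0.001 0.0003 -0.0015 0 0 0;0.001 0.0003 -0.0015 0 0 0;0 0 0 0 0 0",
)

```text
clock: 14.75
tcp_pos: [0.5808, 0.0475, 0.0927]
orientation: [-1.556, -0.251, 0.252]
contact_force: [-0.9, -0.5, -0.2]
grip_width: -0.0002
```

```bash
python3 st.py
python3 - <<'E'
from h import *
for i in range(3):
    g=r.grab_frame("side"); print(r.get_obs()["contact_force"].round(1))
crop(g,245,190,375,295,6,"pics/side13.png")
E
```

```text
14.75 [-0.073  0.498 -0.149  1.887  0.103  0.765  1.612] [0.5808 0.0475 0.0927] [-0.9 -0.5 -0.2] [ 0.01  0.01 -0.01] -0.00020372538178939652
[-0.001 -0.    -1.   ] jaw yaw 108.34482030397652
[-0.2 -0.4 -0.5]
[ 0.6  0.3 -0.6]
[-0.5  0.2  0.9]
```

View pics/side13.png

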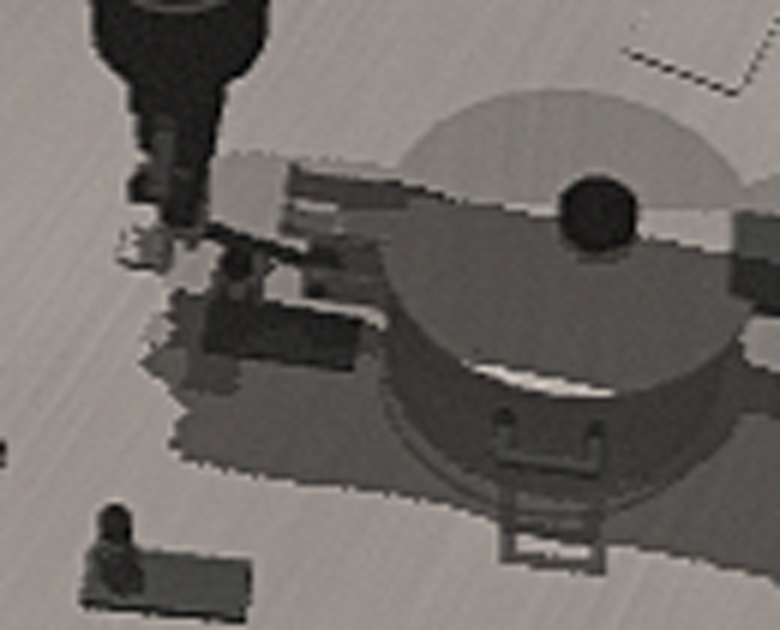

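Request:
send_rows(
  rows="0.0005 0.0002 -0.001 0 0 0;0.0005 0.0002 -0.001 0 0 0",
)

```text
clock: 15.1
tcp_pos: [0.582, 0.0479, 0.0911]
orientation: [-1.556, -0.251, 0.251]
contact_force: [-1.0, -0.5, 0.6]
grip_width: 0.0001
```

Request:
send_rows(
  rows="0.0005 0.0002 -0.001 0 0 0;0.0005 0.0002 -0.001 0 0 0",
)

```text
clock: 15.3
tcp_pos: [0.5831, 0.0483, 0.089]
orientation: [-1.556, -0.251, 0.251]
contact_force: [-0.9, -0.4, 0.9]
grip_width: 0.0002
```

Request:
send_rows(
  rows="0 0 -0.001 0 0 0;0 0 -0.001 0 0 0",
)

```text
clock: 15.5
tcp_pos: [0.5834, 0.0485, 0.0872]
orientation: [-1.556, -0.252, 0.251]
contact_force: [0.8, -0.2, 0.9]
grip_width: 0.0002
```

Request:
send_rows(
  rows="0 0 -0.001 0 0 0;0 0 -0.001 0 0 0",
)

```text
clock: 15.7
tcp_pos: [0.5833, 0.0485, 0.0852]
orientation: [-1.556, -0.252, 0.251]
contact_force: [1.5, 0.4, 1.4]
grip_width: 0.0004
```

Request:
send_rows(
  rows="0 0 -0.001 0 0 0;0 0 -0.001 0 0 0",
)

```text
clock: 15.9
tcp_pos: [0.5837, 0.0486, 0.0834]
orientation: [-1.556, -0.253, 0.25]
contact_force: [2.0, 0.8, 2.8]
grip_width: 0.0002
```

Request:
send_rows(
  rows="0 0 -0.001 0 0 0;0 0 -0.001 0 0 0",
)

```text
clock: 16.1
tcp_pos: [0.5841, 0.0487, 0.0816]
orientation: [-1.556, -0.253, 0.25]
contact_force: [2.9, 1.3, 4.3]
grip_width: 0.0001
```

Run:
```python
from h import *
for i in range(3):
    g=r.grab_frame("side"); print(r.get_obs()["contact_force"].round(1))
crop(g,245,190,375,295,6,"pics/side14.png")
```

```text
[3.4 1.  3.9]
[2.4 1.7 4.5]
[2.9 1.  3.2]
```

View pics/side14.png

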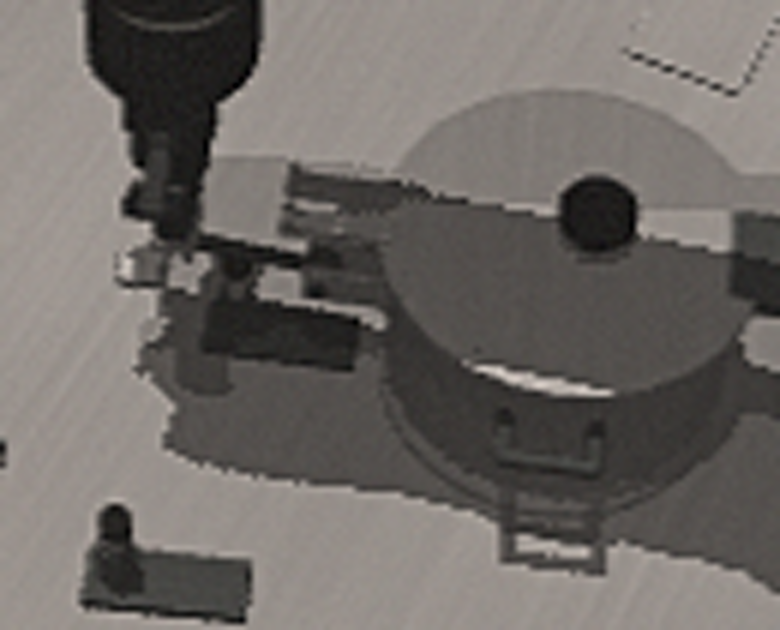

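Request:
send_rows(
  rows="0.002 0.0007 0 0 0 0;0.002 0.0007 0 0 0 0;0 0 0 0 0 0",
)

```text
clock: 16.55
tcp_pos: [0.5857, 0.0492, 0.0804]
orientation: [-1.557, -0.249, 0.254]
contact_force: [-2.4, -0.8, 3.2]
grip_width: -0.0001
```

Run:
```python
from h import *
for i in range(4):
    g=r.grab_frame("side"); print(r.get_obs()["contact_force"].round(1))
```

```text
[-2.2 -1.1  2.6]
[-1.1 -0.3  1.1]
[-0.2 -0.7  1. ]
[-0.2  0.6  1.4]
```

Request:
send_rows(
  rows="0 0 -0.001 0 0 0;0 0 -0.001 0 0 0",
)

```text
clock: 16.95
tcp_pos: [0.5876, 0.0499, 0.0793]
orientation: [-1.556, -0.252, 0.25]
contact_force: [-0.6, 0.1, 4.2]
grip_width: 0.0002
```

Request:
send_rows(
  rows="0 0 -0.001 0 0 0;0 0 0 0 0 0",
)

```text
clock: 17.15
tcp_pos: [0.5877, 0.0499, 0.0784]
orientation: [-1.556, -0.252, 0.25]
contact_force: [0.6, 0.4, 4.0]
grip_width: -0.0
```

Run:
```python
from h import *
for i in range(4):
    g=r.grab_frame("side"); print(r.get_obs()["contact_force"].round(1),r.get_obs()["tcp_pos"].round(4))
```

```text
[1.3 0.7 2.7] [0.5876 0.0499 0.0784]
[1.5 0.8 3.6] [0.5876 0.0499 0.0784]
[1.6 0.9 3.1] [0.5876 0.0499 0.0784]
[1.6 0.8 3.8] [0.5876 0.0499 0.0784]
```

Request:
send_rows(
  rows="0 0 0.001 0 0 0;0 0 0.002 0 0 0;0 0 0.004 0 0 0;0 0 0.01 0 0 0;0 0 0.03 0 0 0;0 0 0.04 0 0 0;0 0 0.04 0 0 0;-0.03 0 0.04 0 0 0;-0.04 0 0 0 0 0;-0.04 0 0 0 0 0;0 0 0 0 0 0",
)

```text
clock: 18.45
tcp_pos: [0.4716, 0.0492, 0.2452]
orientation: [-1.557, -0.249, 0.255]
contact_force: [-0.2, -0.3, 0.1]
grip_width: -0.0004
```

```bash
python3 st.py
python3 - <<'E'
from h import *
g=r.grab_frame("side"); crop(g,245,190,375,295,6,"pics/side15.png")
f=r.grab_frame("wrist"); cv2.imwrite("pics/w15.png",f["pixels"][:,:,::-1])
E
```

```text
18.45 [-0.062  0.142 -0.191  1.99   0.032  1.016  1.624] [0.4716 0.0492 0.2452] [-0.2 -0.3  0.1] [ 0.03 -0.04  0.03] -0.00038027503508147203
[-0.004 -0.001 -1.   ] jaw yaw 108.39489997369536
```

View pics/side15.png

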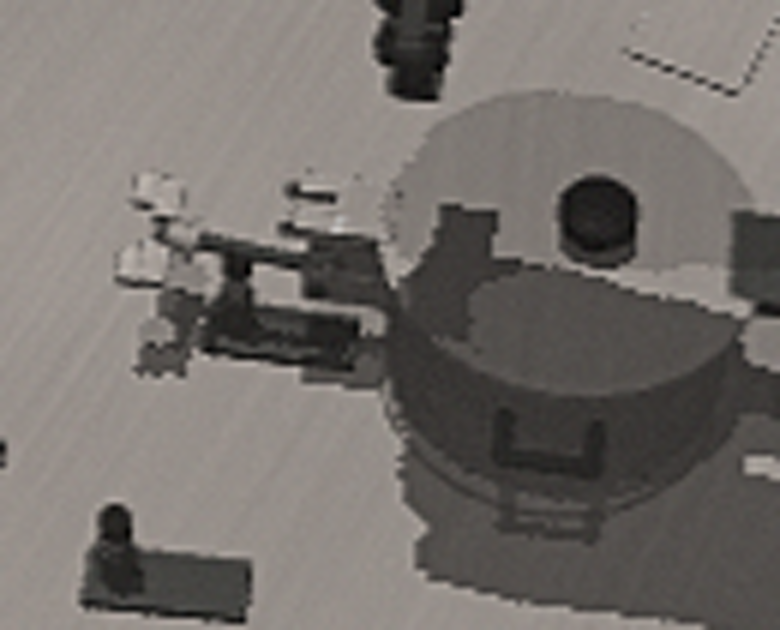

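View pics/w15.png

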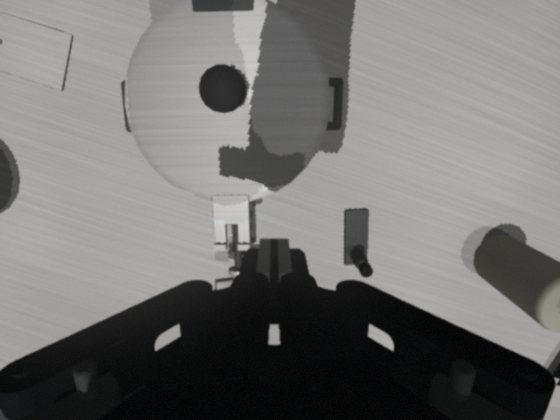

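Run:
```python
from h import *
g=r.grab_frame("side"); 
a=np.radians(18.2); n=np.array([-np.sin(a),np.cos(a),0]); x=np.array([np.cos(a),np.sin(a),0]); O=np.array([.521,.023,.062])
w=lambda x,y:((x+.5)/6-.5+245,(y+.5)/6-.5+190)
for nme,p in [("bolt near fork",(305,260)),("bolt mid",(250,247)),("bolt at washer",(210,240)),("ear1",(157,190)),("ear2",(140,262))]:
    P,v=ray(g,w(*p)); t=((O-P)@n)/(v@n); q=P+v*t-O; print(nme,(q@x).round(4),q[2].round(4),np.degrees(np.arctan2(q@x,q[2])).round(1))
for th in (75,80,85,90):
    s=np.array([np.sin(np.radians(th)),np.cos(np.radians(th))]); 
    for d in (.03,.055): print(th,d,(proj(g,O+x*s[0]*d+np.array([0,0,s[1]*d]))-[245,190])*6)
for z in (.056,.064,.072): print("pad top",z,(proj(g,O+x*.04-[0,0,.062]+np.array([0,0,z]))-[245,190])*6)
```

```text
bolt near fork 0.0077 0.0016 78.6
bolt mid 0.0339 0.006 79.9
bolt at washer 0.0529 0.0073 82.1
ear1 0.0776 0.0402 62.6
ear2 0.0869 -0.0174 101.3
75 0.03 [257.89126985 243.62292836]
75 0.055 [206.97907274 228.53540768]
80 0.03 [256.63528131 246.74580216]
80 0.055 [204.82664595 234.30735206]
85 0.03 [255.85559358 249.97197524]
85 0.055 [203.55212915 240.25285628]
90 0.03 [255.55581712 253.27648582]
90 0.055 [203.1573987  246.32543973]
pad top 0.056 [234.50744645 258.11091197]
pad top 0.064 [234.58669795 247.93986618]
pad top 0.072 [234.66676059 237.66912759]
```

Angle is about 82° and the bolt's underside about 63.5 mm at the pad, which agrees with the pad top seen earlier at about 65 mm. I'll press once more, gently, to confirm the contact is loaded.

Request:
send_rows(
  rows="0.04 0 0 0 0 0;0.04 0 0 0 0 0;0.036 0.001 0 0 0 0;0 0 -0.04 0 0 0;0 0 -0.04 0 0 0;0 0 -0.04 0 0 0;0 0 -0.03 0 0 0;0 0 -0.01 0 0 0;0 0 0 0 0 0;0 0 0 0 0 0",
)

```text
clock: 19.6
tcp_pos: [0.5945, 0.0509, 0.0863]
orientation: [-1.556, -0.253, 0.25]
contact_force: [-0.1, 0.4, 0.4]
grip_width: 0.0001
```

Request:
send_rows(
  rows="0 0 -0.002 0 0 0;0 0 -0.001 0 0 0;0 0 0 0 0 0",
)

```text
clock: 19.9
tcp_pos: [0.5935, 0.0508, 0.083]
orientation: [-1.556, -0.252, 0.25]
contact_force: [0.1, 0.3, 0.2]
grip_width: 0.0001
```

Request:
send_rows(
  rows="0 0 -0.001 0 0 0;0 0 -0.001 0 0 0;0 0 0 0 0 0",
)

```text
clock: 20.2
tcp_pos: [0.5935, 0.051, 0.0805]
orientation: [-1.556, -0.252, 0.251]
contact_force: [0.3, 0.3, 2.4]
grip_width: -0.0004
```

Request:
send_rows(
  rows="0 0 -0.001 0 0 0;0 0 0 0 0 0",
)

```text
clock: 20.4
tcp_pos: [0.5936, 0.051, 0.0794]
orientation: [-1.556, -0.252, 0.25]
contact_force: [1.4, 0.9, 2.5]
grip_width: 0.0003
```

Request:
send_rows(
  rows="0 0 -0.001 0 0 0;0 0 0 0 0 0",
)

```text
clock: 20.6
tcp_pos: [0.5938, 0.051, 0.0784]
orientation: [-1.556, -0.253, 0.25]
contact_force: [2.1, 1.4, 3.1]
grip_width: -0.0001
```

Run:
```python
from h import *
for i in range(3):
    g=r.grab_frame("side"); print(r.get_obs()["contact_force"].round(1),r.get_obs()["tcp_pos"].round(4))
```

```text
[2.8 1.3 3.5] [0.5937 0.051  0.0784]
[3.1 1.5 3.9] [0.5937 0.051  0.0784]
[2.2 1.9 4. ] [0.5936 0.051  0.0784]
```

Request:
send_rows(
  rows="0 0 0.001 0 0 0;0 0 0.001 0 0 0;0 0 0.002 0 0 0;0 0 0.004 0 0 0;0 0 0.01 0 0 0;0 0 0.03 0 0 0;0 0 0.04 0 0 0;0 0 0.04 0 0 0;-0.04 0 0.03 0 0 0;-0.04 0 0.02 0 0 0;-0.04 0 0 0 0 0;0 0 0 0 0 0;0 0 0 0 0 0;0 0 0 0 0 0",
)

```text
clock: 22.15
tcp_pos: [0.474, 0.0506, 0.2565]
orientation: [-1.556, -0.252, 0.25]
contact_force: [-0.0, 0.2, -0.8]
grip_width: -0.0
```

```bash
python3 st.py
python3 - <<'E'
from h import *
g=r.grab_frame("side"); crop(g,245,190,375,295,6,"pics/side16.png"); cv2.imwrite("pics/side16f.png",g["pixels"][:,:,::-1])
E
```

```text
22.15 [-0.061  0.132 -0.193  1.974  0.029  1.038  1.624] [0.474  0.0506 0.2565] [-0.   0.2 -0.8] [ 0.04 -0.01 -0.06] -1.8460649295074405e-05
[ 0.001  0.    -1.   ] jaw yaw 108.32072540962109
```

View pics/side16.png

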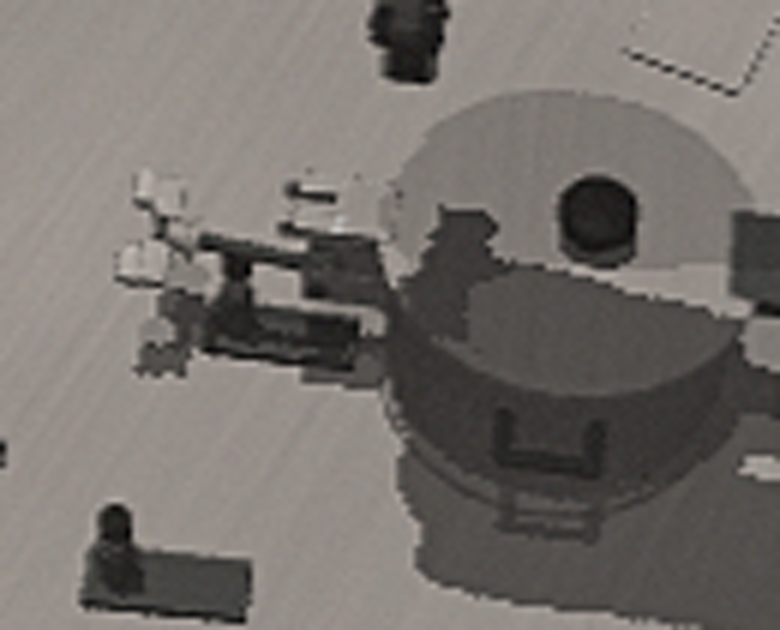

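View pics/side16f.png

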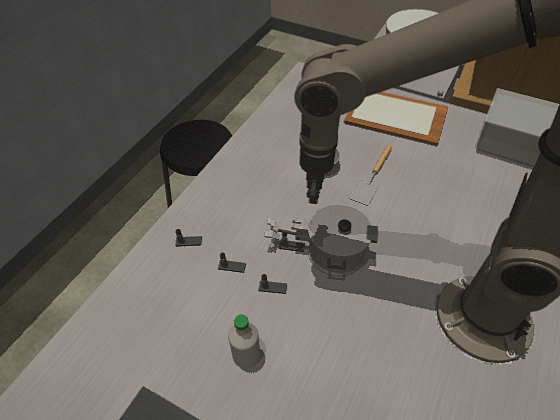

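The bolt lies across the post's pad at crop (237,247), unchanged after release. The bottle and scraper stand where they were, and the arm is clear.

```bash
python3 -c "
from bench import r
print(r.hand_in())"
```

```text
the job is handed in; nothing more can be done
None
```

I finished the job and handed it in at about 22 s of the 72 s allowed; `hand_in` gives no verdict.

- **Nut:** I gripped it by the wings and turned it about 237° anticlockwise (4.1 rad, about 9 mm of lift by the pitch). The ears stayed aligned with the pads in the pictures I took while turning. The washer's height over the toes was not measured directly. The bolt then left the slot with no more than about 3 N on the tool.
- **Bolt:** I pushed it out with the shut fingers and pressed it down onto the rest's pad, which I found by feel. A second press confirmed the load: the force held steady at about 4 N while still, where the free bolt's had dropped to about zero.
- **Last checks:**
  - The last picture shows the bolt lying on the pad. I measured about 82° (1.43 rad) in the picture before the second press; it looks the same after it.
  - The wrist force read about zero, and the hand was over 140 mm above the bolt.
  - The bottle and scraper were where they started. The bowl was partly hidden behind the gripper in that view, but the arm never went near it.
- **Not measured:** the force left on the pad after release. From the press forces and the pivot's friction I expect about 3 N.

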